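# Shim and wedge a violin rib tight in its gluing jig

## Robot

A 7-joint arm with a two-finger parallel gripper is mounted at the origin on the work surface. World frame = base frame: x ahead of the robot, y to its left, z up, the work surface at z = 0. Lengths are in m, angles in rad, forces in N, time in s.
With the tool pointing down it reaches from about 0.4 to 0.875 m from the base axis. Payload 19.3 kg.
Tool frame: the origin (TCP) lies midway between the tips of the shut fingers; the grasp point (between the pads) lies 19 mm behind it (bot.pinch_z is the distance from the TCP to the grasp point, in m); z points along the fingers, y is the direction in which the jaws open and shut (so a half turn about z gives the same grasp; the last joint's range is limited). The gripper opens to 85 mm and grips with 20 to 120 N. Pads are 22 mm wide; open, the fingers measure 114 mm over their backs; the gripper's body (76 mm by 85 mm) begins 54 mm behind the grasp point. The pads swing forward as they close: fully open they stand 13 mm farther back than shut.
Start: joints at [1.226, 0.521, -0.036, 1.599, 0.021, 1.021, -0.113], TCP at [0.17, -0.602, 0.231] pointing down, gripper open.
Joint ranges: [-2.91, 2.91], [-0.3, 2.13], [-1.5, 1.42], [0.17, 2.43], [-1.26, 4.41], [0.16, 1.93], [-2.52, 2.52]. Speed limits (rad/s): [1.89, 1.89, 2.39, 2.39, 3.01, 3.01, 3.01].

## Interface

Orientations are given as [roll, pitch, yaw] about the fixed x, y, z axes, in that order (R = Rz(yaw) Ry(pitch) Rx(roll)).
In Python, from workcell import bot gives the robot as it stands. The module is installed in compiled form; this text tells all that it offers.
- The arm moves only by the tool move_arm, never from a script. Its argument "moves" is text: rows parted by semicolons, each of 4 numbers parted by spaces: the shift along the tool's x, y, z in mm, then the turn about the tool's z in rad. In form: dx dy dz yaw; .... A call has exactly 10 rows; each row is the pose to reach, as a shift and turn from the pose commanded when the call began, along the tool's axes at that moment; what a row does not reach only later rows make up. A row lasts 1/12 s, in which the tool goes at most 41.7 mm and 7.16 degrees, less where a joint would pass 70% of its speed; a pose out of reach is approached as far as the arm can. A call with a gripper value outside its range is refused whole. "grip" is the opening, from 0 (shut) to 1 (fully open), set as the call begins (left out, the last holds). The fingers move at their own pace and stop on an object; "grip_force" is the grip in N (left out, the last holds). Time passes only in rows, so rows that repeat a pose let the fingers close, or fill a call up. It gives the time, the measured TCP pose, the force and the opening at its end, in the units of the state.
- bot.observe(): the state, without advancing time (a new reading comes with each control period).
- bot.grab_frame(name): name is "side" or "top" or "wrist"; returns a dict with "frame" (384x512x3 uint8, red, green, blue), "z_map" (384x512 float32, m along the optical axis (not along the pixel's ray), 0 where there is no reading), "K" (3x3 intrinsics, pixels), "dist" ([k1, k2, p1, p2, k3] as OpenCV has them; the pictures are not rectified), "eye" and "attitude" of the camera in the world. Camera axes: x right, y up, looking along -z (the intrinsics and any distortion apply to the point x, -y, -z); pixel columns grow to the right and rows downward; lengths in m; the calibration is good to about 2 mm. A picture is of the moment at which its call begins.
- bot.job_done(): hands the job in, once; it reports no verdict.
Trained networks look in a picture, given as the dict that the camera call returned (one of the last four; its "shot" number tells which), for a name from the list of things; names that differ only in an ending like _2 or _b are one class to them, and where a whole thing is asked for, a point or a joint stands for the part that bears it (a point fixed in the world has none). Each returns a list of dicts, best first, with "conf" (0 to 1); they miss things now and then, are a little off and sometimes report something else, mostly with a low value. They report only what shows in the picture. A call takes as long as a camera call. They do not tell look-alikes from the thing itself.
- bot.search_frame(picture, label): "at" ([column, row] in pixels, amid what is visible of it).
- bot.pinpoint(picture, label): "at" ([column, row] in pixels: a listed point, or the origin of a listed thing).
The state is a dict: "clock": time; "qpos": joint angles; "qd": joint speeds; "joint_efforts": joint torques, N m; "position": TCP position; "tool_rot": TCP orientation; "force": force on the tool from outside, world axes, zero at the start; "moment": the same for the moment, N m; "grip_width": finger opening in m.
Only numpy, scipy, OpenCV 4.12 (cv2) and the standard library are available. Lean on these libraries where they do the work, as an engineer would, in place of code of your own. Each camera call takes 0.05 s, during which the arm holds its last target. There are 200 camera calls.

## Task

Dry-clamp the bent lower rib against the mould's end block: stand walnut shims from the rack one by one upright in the gap between the fence and the caul, flat against the fence, as many as it takes, then push the boxwood wedge gently down beside them with its slanted face to the caul, until it stops tight with at least 2 cm of it in the gap and the rib is closed on the block. Finish while still gripping the wedge so that the stack stays tight; shims you do not need stay in the rack, and the other tools on the bench stay where they are.

Things in the scene. Friction and masses are not known exactly. Their poses are not given: they have to be found in the camera images.
- jig: gluing jig: birch board 250 x 535 x 12 mm, fixed on the bench. On it, in a row along its y: the beech fence, the gap, the beech caul, then a violin-shaped poplar mould with spruce blocks. Origin on the bench surface under the gap, mid-way along the gap's length; y points from the fence to the caul and the mould, x along the gap (level), z up; the board's top, which is the floor of the gap, is at z = 12 mm
- fence_foot (a point): foot of the fence's upright face, mid-way along the gap, at board level; axes as the jig's. The fence (130 mm long, 55 mm tall above the board, 26 mm thick at the top) is bolted in a different place each time; its face is vertical and looks along the jig's y. Shims in the gap stand up 23 mm above it
- caul_foot (a point): foot of the caul's slanted back, mid-way along the gap, at board level; axes as the jig's, moves with the caul. The caul is 110 mm long, 55 mm tall above the board; its back leans away from the fence 1 mm per 3 mm of height, so the gap is 18 mm wider at the top. With the rib closed the gap at board level is 19.5 to 30 mm, different each time
- caul (a joint): slide of the caul with the rib (m): 0 = resting, the rib sprung 3 mm off the end block; 0.003 = rib closed on the block (a firm stop; above 0.0022 counts as closed). It moves along the jig's y away from the fence against a light spring, 3 N at the stop, and springs back when not wedged
- rack: pale wooden rack 66 x 164 x 32 mm fixed on the bench, holding the three shims (side by side along its y, 32 mm apart) and the wedge; origin under its centre, z up; shims and wedge stand with their axes as the rack's. In the gap two shims stand face to face: jaws centred on the second also come down on the first one's edges, so hold it near the jaws' edge on the fence side, or release it a centimetre up
- shim1_center (a point): dark walnut shim, 8 mm thick (its y), 36 mm wide (its x), 78 mm tall (its z), 16 g; the point is its centre, half-way up. All three are alike. Its top 11 mm taper to 30 mm width as a lead-in for the jaws beside a neighbour: pinch it below that, by its two narrow edges (36 mm apart), 11 to 22 mm under its top. It stands in a slot of the rack, its foot 8 mm above the bench and 24 mm deep
- shim2_center (a point): dark walnut shim, 8 mm thick (its y), 36 mm wide (its x), 78 mm tall (its z), 16 g; the point is its centre, half-way up, as shim 1. Its top 11 mm taper to 30 mm width as a lead-in for the jaws beside a neighbour: pinch it below that, by its two narrow edges (36 mm apart), 11 to 22 mm under its top. It stands in a slot of the rack, its foot 8 mm above the bench and 24 mm deep
- shim3_center (a point): dark walnut shim, 8 mm thick (its y), 36 mm wide (its x), 78 mm tall (its z), 16 g; the point is its centre, half-way up, as shim 1. Its top 11 mm taper to 30 mm width as a lead-in for the jaws beside a neighbour: pinch it below that, by its two narrow edges (36 mm apart), 11 to 22 mm under its top. It stands in a slot of the rack, its foot 8 mm above the bench and 24 mm deep
- wedge_center (a point): yellow boxwood wedge, 46 mm wide (its x), 115 mm tall, about 110 g, toe down in the rack, toe 8 mm above the bench. The point lies half-way up, 57.5 mm above the toe, 18.5 mm from the flat upright face (-y side), whose lowest 12 mm are bevelled off by 4 mm. The +y face slants: 16 mm thick at the toe (unbevelled), 1 mm more per 3 mm of height, 37 mm at 63 mm; above it a plain head
- wedge_head (a point): middle of the wedge's head (46 x 37 mm, the top 52 mm of the wedge), 40 mm above wedge_center: pinch it here across the 46 mm. The slant matches the caul's. Each further shim makes the wedge stop 24 mm higher; with too few it reaches the board before it is tight. About 5 N of push closes the rib, 8 to 15 N are plenty
- awl: lying boxwood-handled steel awl, 130 mm long, its axis along the body's x (the handle at -x); origin under its middle on the bench; leave it alone
- end_button: small black ebony end button, 25 mm wide, 31 mm tall, standing on its head; origin under its centre; leave it alone
- spare_rib: spare bent rib of striped maple standing on its edge, an arc about 136 mm across and 30 mm tall; origin near the arc's middle, on the bench; leave it alone
- spool1: wooden spool clamp standing on end, 30 mm wide, 91 mm tall; origin under its centre; leave it alone
- spool2: second spool clamp, the same; leave it alone
- plane: small brass finger plane with dark wood fittings, 100 x 36 x 33 mm; origin under its centre; leave it alone
There are look-alikes about, which are no part of the job. Leave any purple or red look-alike of the part that bears shim3_center alone.

How it is judged:
On the way:
1. a shim stands upright in the gap, let go ((((x of shim1_center in the frame of jig between -0.04 and 0.04 m and y of shim1_center in the frame of jig between -0.006 and 0.035 m and z of shim1_center in the frame of jig between 0.045 and 0.057 m and angle between shim1_center's own z axis and vertical below 0.12 rad) and contact force between the fingers and shim1 below 0.05 N) or ((x of shim2_center in the frame of jig between -0.04 and 0.04 m and y of shim2_center in the frame of jig between -0.006 and 0.035 m and z of shim2_center in the frame of jig between 0.045 and 0.057 m and angle between shim2_center's own z axis and vertical below 0.12 rad) and contact force between the fingers and shim2 below 0.05 N) or ((x of shim3_center in the frame of jig between -0.04 and 0.04 m and y of shim3_center in the frame of jig between -0.006 and 0.035 m and z of shim3_center in the frame of jig between 0.045 and 0.057 m and angle between shim3_center's own z axis and vertical below 0.12 rad) and contact force between the fingers and shim3 below 0.05 N))), for 0.2 s.
At the end, for the whole second after the job is handed in: Rib closed (caul slid 2.2 mm or more). Wedge upright (0.12 rad) in the gap within 25 mm of its middle, slant to the caul, toe at most 37 mm above the board, at rest, over 2 N on the caul, gripped with over 2 N. One shim or more upright in the gap, over 1 N on the fence; the others in the rack (value of joint caul above 0.0022 m and x of wedge_center in the frame of jig between -0.025 and 0.025 m and y of wedge_center in the frame of jig between -0.005 and 0.045 m and z of wedge_center in the frame of jig below 0.1065 m and angle between wedge_center's own z axis and vertical below 0.12 rad and y of fence_foot in the frame of wedge_center below 0 m and contact force between wedge and caul above 2 N and contact force between the fingers and wedge above 2 N and linear speed of wedge below 0.01 m/s and (((x of shim1_center in the frame of jig between -0.04 and 0.04 m and y of shim1_center in the frame of jig between -0.006 and 0.035 m and z of shim1_center in the frame of jig between 0.045 and 0.057 m and angle between shim1_center's own z axis and vertical below 0.12 rad) and contact force between shim1 and fence above 1 N) or ((x of shim2_center in the frame of jig between -0.04 and 0.04 m and y of shim2_center in the frame of jig between -0.006 and 0.035 m and z of shim2_center in the frame of jig between 0.045 and 0.057 m and angle between shim2_center's own z axis and vertical below 0.12 rad) and contact force between shim2 and fence above 1 N) or ((x of shim3_center in the frame of jig between -0.04 and 0.04 m and y of shim3_center in the frame of jig between -0.006 and 0.035 m and z of shim3_center in the frame of jig between 0.045 and 0.057 m and angle between shim3_center's own z axis and vertical below 0.12 rad) and contact force between shim3 and fence above 1 N)) and ((x of shim1_center in the frame of jig between -0.04 and 0.04 m and y of shim1_center in the frame of jig between -0.006 and 0.035 m and z of shim1_center in the frame of jig between 0.045 and 0.057 m and angle between shim1_center's own z axis and vertical below 0.12 rad) or (x of shim1_center in the frame of rack between -0.035 and 0.035 m and y of shim1_center in the frame of rack between -0.085 and 0.085 m and z of shim1_center in the frame of rack between 0.041 and 0.053 m and angle between shim1_center's own z axis and vertical below 0.17 rad)) and ((x of shim2_center in the frame of jig between -0.04 and 0.04 m and y of shim2_center in the frame of jig between -0.006 and 0.035 m and z of shim2_center in the frame of jig between 0.045 and 0.057 m and angle between shim2_center's own z axis and vertical below 0.12 rad) or (x of shim2_center in the frame of rack between -0.035 and 0.035 m and y of shim2_center in the frame of rack between -0.085 and 0.085 m and z of shim2_center in the frame of rack between 0.041 and 0.053 m and angle between shim2_center's own z axis and vertical below 0.17 rad)) and ((x of shim3_center in the frame of jig between -0.04 and 0.04 m and y of shim3_center in the frame of jig between -0.006 and 0.035 m and z of shim3_center in the frame of jig between 0.045 and 0.057 m and angle between shim3_center's own z axis and vertical below 0.12 rad) or (x of shim3_center in the frame of rack between -0.035 and 0.035 m and y of shim3_center in the frame of rack between -0.085 and 0.085 m and z of shim3_center in the frame of rack between 0.041 and 0.053 m and angle between shim3_center's own z axis and vertical below 0.17 rad))); the arm keeps its last pose, push and grip.
It fails at once if a tool or part lying by is pushed out of its place (over 20 mm) (distance of any of awl, end_button, spare_rib, spool1, spool2, plane from where it was at the start of the episode above 0.02 m).
It fails at once if the wedge is driven so hard that the rib is crushed (over 50 N on the caul) (contact force between wedge and caul above 50 N).
It also fails if it takes over 72 s, if anything falls off the work surface, if the arm or the gripper's body presses on something with over 40 N, if the wrist force passes 120 N, or if a joint passes its speed limit or range.

## Working session

There is one attempt and no reset: what is moved stays moved. The work goes in short steps, Python scripts to look and compute and a tool call to move; the robot and the scene stay as the last step left them, time stands still between calls to the robot, and variables do not carry over. Pictures are saved under pics/ and viewed, about 8 in all and at most 12, crops included, and the job is handed in when it is done.

Besides the shell and the picture viewer there is one more tool, called after "Emit:" as name(argument=value, ...) on one line, values as JSON. move_arm: Moves the arm, as the interface text tells. Its arguments: {"type":"object","properties":{"moves":{"type":"string"},"grip":{"type":"number"},"grip_force":{"type":"number"}},"required":["moves"]}

```bash
mkdir -p pics
cat > h.py <<'E'
import numpy as np, cv2
from scipy.spatial.transform import Rotation as R
from workcell import bot
def rot(a):
    a=np.array(a,float)
    return a if a.shape==(3,3) else (R.from_quat(a).as_matrix() if a.size==4 else R.from_euler('xyz',a).as_matrix())
def ray(p,uv):
    n=cv2.undistortPoints(np.array([[uv]],float),p['K'],np.array(p['dist'],float))[0,0]
    return rot(p['attitude'])@np.array([n[0],-n[1],-1.0])
def depthpt(p,uv,r=2):
    u,v=int(round(uv[0])),int(round(uv[1])); w=p['z_map'][max(v-r,0):v+r+1,max(u-r,0):u+r+1]; w=w[w>0]
    return np.array(p['eye'])+ray(p,uv)*np.median(w) if w.size else None
def atz(p,uv,z):
    d=ray(p,uv); e=np.array(p['eye']); return e+d*(z-e[2])/d[2]
def cloud(p):
    h,w=p['z_map'].shape; vv,uu=np.mgrid[:h,:w]
    n=cv2.undistortPoints(np.stack([uu,vv],-1).reshape(-1,1,2).astype(float),p['K'],np.array(p['dist'],float))[:,0]
    d=np.c_[n[:,0],-n[:,1],-np.ones(len(n))]@rot(p['attitude']).T
    return (np.array(p['eye'])+d*p['z_map'].reshape(-1,1)).reshape(h,w,3)
def save(p,n,crop=None,s=1):
    f=p['frame'][...,::-1]
    if crop: a,b,c,d=crop; f=f[b:d,a:c]
    cv2.imwrite('pics/'+n,cv2.resize(f,None,fx=s,fy=s))
E
python3 - <<'E'
from h import *
np.set_printoptions(precision=4,suppress=True)
s=bot.observe();print(s['position'],s['tool_rot'],s['grip_width'],s['clock'],bot.pinch_z)
names="jig fence_foot caul_foot rack shim1_center wedge_center wedge_head".split()
ims=[]
for c in ['top','side']:
    p=bot.grab_frame(c); print(c,p['eye'],p['attitude'],p['K'][0][0]); ims.append(p['frame'][...,::-1])
    np.savez(c+'.npz',**{k:np.array(v) for k,v in p.items()})
    for n in names:
        print(n,[(np.round(d['at']),round(d['conf'],2),depthpt(p,d['at'])) for d in bot.pinpoint(p,n)[:5]])
cv2.imwrite('pics/a.png',cv2.resize(np.vstack(ims),(512,768)) if 0 else ims[0]); cv2.imwrite('pics/b.png',ims[1])
E
```

```text
[ 0.1695 -0.6012  0.2307] [-3.1405  0.0001  0.2748] 0.08585476521359785 0.0 0.0187
top [ 0.4523 -0.2154  1.2878] [ 0.1098 -0.0249 -1.5612] 474.55364246005195
jig [(array([159., 190.]), 0.9, array([0.5836, 0.0221, 0.0664]))]
fence_foot [(array([156., 189.]), 0.88, array([0.5848, 0.029 , 0.0659]))]
caul_foot [(array([147., 189.]), 0.88, array([0.5888, 0.0625, 0.0211]))]
rack [(array([294., 206.]), 0.65, array([ 0.5437, -0.3264,  0.0836]))]
shim1_center [(array([319., 212.]), 0.43, array([ 0.53  , -0.3905,  0.0836])), (array([210., 127.]), 0.2, array([ 0.7662, -0.1016,  0.002 ]))]
wedge_center [(array([273., 199.]), 0.59, array([ 0.557 , -0.2697,  0.1216])), (array([131., 119.]), 0.28, array([ 0.7886,  0.1207, -0.    ]))]
wedge_head [(array([274., 197.]), 0.72, array([ 0.562 , -0.2731,  0.1214]))]
side [ 0.2441 -1.0241  0.94  ] [ 0.817   0.0145 -0.4154] 481.09659050177197
jig [(array([225., 163.]), 0.85, array([0.5873, 0.0018, 0.0339]))]
fence_foot [(array([223., 155.]), 0.56, array([0.5865, 0.0119, 0.059 ]))]
caul_foot [(array([220., 158.]), 0.95, array([0.5745, 0.0097, 0.0539]))]
rack [(array([262., 256.]), 0.82, array([ 0.5274, -0.3926,  0.0824]))]
shim1_center [(array([264., 262.]), 0.73, array([ 0.5305, -0.3951,  0.0616])), (array([256., 210.]), 0.68, array([ 0.5592, -0.2903,  0.1212])), (array([257., 221.]), 0.44, array([ 0.5585, -0.297 ,  0.0901]))]
wedge_center [(array([258., 223.]), 0.74, array([ 0.5593, -0.2955,  0.0837]))]
wedge_head [(array([255., 212.]), 0.61, array([ 0.5542, -0.2939,  0.1209]))]
```

View pics/a.png

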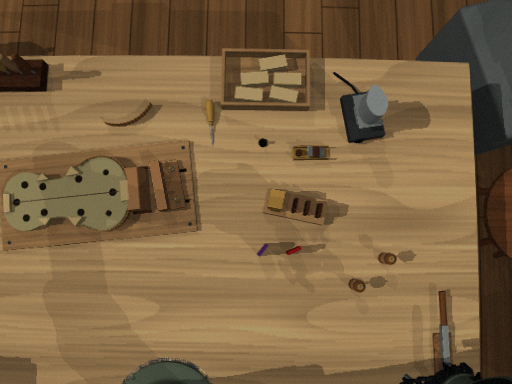

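View pics/b.png

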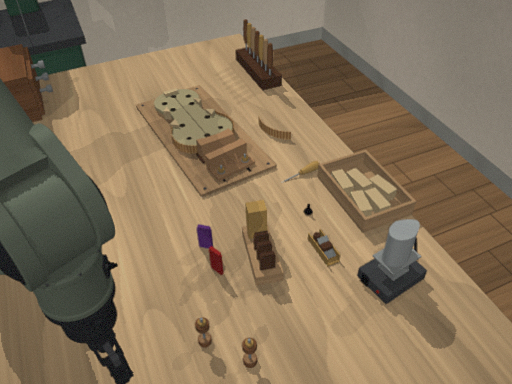

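The top view shows the jig on the left, with the fence at about (175,185) and the caul at about (150,188). The rack is at (294,206), with the wedge at its left end and three dark shims at x 295–320. The purple and red look-alikes are at (262,250) and (293,250). Next I'll fit geometry from depth.

Run:
```python
from h import *
np.set_printoptions(precision=4,suppress=True)
for c in ['top','side']:
    p=dict(np.load(c+'.npz')); C=cloud(p); X=C.reshape(-1,3); print(c)
    # local table height
    def box(x0,x1,y0,y1,z0,z1): 
        m=(X[:,0]>x0)&(X[:,0]<x1)&(X[:,1]>y0)&(X[:,1]<y1)&(X[:,2]>z0)&(X[:,2]<z1); return X[m]
    def rep(n,P):
        if len(P)<5: print(n,len(P));return
        r=cv2.minAreaRect((P[:,:2]*1000).astype(np.float32)); print(n,len(P),'mean',P.mean(0),'rect',np.round(r[0],1),np.round(r[1],1),round(r[2],1))
    print('table',np.median(box(.45,.65,-.25,-.15,-.03,.03)[:,2]))
    rep('wedge',box(.5,.62,-.33,-.22,.112,.135))
    S=box(.46,.62,-.45,-.27,.075,.1)
    lab=None
    from scipy.cluster.hierarchy import fclusterdata
    if len(S)>3:
        l=fclusterdata(S,0.012,'distance')
        for i in set(l): rep('shim',S[l==i])
    rep('rack',box(.45,.65,-.5,-.2,.022,.04))
    T=box(.45,.72,-.05,.14,.056,.075)
    l=fclusterdata(T,0.012,'distance')
    for i in set(l): rep('fence/caul',T[l==i])
    rep('board',box(.4,.75,-.1,.5,.006,.018))
```

```text
top
table -0.0008761071522394026
wedge 281 mean [ 0.5589 -0.2768  0.1216] rect [ 559.1 -276.9] [36.8 46. ] 78.9
shim 6 mean [ 0.5349 -0.2822  0.0872] rect [ 534.8 -282.9] [15.1  0.3] 78.6
shim 45 mean [ 0.5485 -0.3286  0.0845] rect [ 548.9 -328.5] [ 7.8 34.1] 79.3
shim 44 mean [ 0.5419 -0.3597  0.0842] rect [ 542.2 -360. ] [ 7.9 31.9] 79.0
shim 48 mean [ 0.5358 -0.3911  0.0845] rect [ 536.1 -391.3] [ 8.4 33.9] 77.3
rack 1003 mean [ 0.5436 -0.3421  0.031 ] rect [ 548.1 -333. ] [164.7  66.6] 78.8
fence/caul 535 mean [0.5961 0.0254 0.0657] rect [596.7  25.9] [130.7  27.5] 12.7
fence/caul 541 mean [0.5871 0.0892 0.065 ] rect [587.7  90.5] [111.4  37.5] 5.5
board 7908 mean [0.5697 0.1841 0.0112] rect [571.  186.7] [341.7 579.9] 6.1
side
table 0.00028517618432871705
wedge 276 mean [ 0.5605 -0.2824  0.1217] rect [ 561.6 -279.2] [40.  45.7] 79.1
shim 147 mean [ 0.5566 -0.2952  0.0878] rect [ 555.  -293.4] [22.6 50.1] 57.3
shim 80 mean [ 0.5507 -0.3319  0.0828] rect [ 550.9 -330.7] [10.6 35.2] 85.0
shim 84 mean [ 0.5444 -0.3633  0.0829] rect [ 544.9 -362. ] [11.9 35. ] 80.1
shim 85 mean [ 0.5387 -0.3944  0.0827] rect [ 539.5 -393.4] [11.3 35.3] 77.9
rack 738 mean [ 0.5395 -0.3586  0.0318] rect [ 512.2 -326.1] [167.  146.7] 78.8
fence/caul 362 mean [0.5893 0.0859 0.0652] rect [590.7  90.2] [111.2  44.5] 4.8
fence/caul 364 mean [0.5968 0.0212 0.0655] rect [598.8  25.6] [130.   33.4] 12.1
board 3396 mean [0.563  0.1345 0.0123] rect [579.9 201. ] [344.5 593.8] 0.9
```

Emit:
move_arm(moves="41 -13 -4 -0.11; 82 -26 -8 -0.22; 123 -39 -12 -0.33; 164 -52 -16 -0.44; 205 -65 -20 -0.55; 246 -78 -24 -0.66; 287 -91 -28 -0.77; 328 -104 -32 -0.88; 370 -117 -36 -0.99; 400 -125 -40 -1.1", grip=1)

```text
clock: 1.63
position: [0.5183, -0.3735, 0.2711]
tool_rot: [3.142, 0.0, 1.38]
force: [-0.4, -0.8, -0.3]
grip_width: 0.0854
```

Run:
```python
from h import *
np.set_printoptions(precision=4,suppress=True)
s=bot.observe();print(s['position'],s['tool_rot'],s['clock'],s['qpos'])
p=bot.grab_frame('wrist'); print(p['eye'],p['attitude'],p['K'][0][0]);save(p,'c.png')
for n in ['rack','shim1_center','wedge_center','wedge_head','jig','fence_foot','caul_foot']:
    print(n,[(np.round(d['at']),round(d['conf'],2),depthpt(p,d['at'])) for d in bot.pinpoint(p,n)[:5]])
```

```text
[ 0.5183 -0.3735  0.2711] [3.1415 0.0002 1.38  ] 1.6333 [ 0.7713  0.5281 -0.3659  1.5009  0.1991  1.1493  0.1786]
[ 0.5338 -0.2971  0.4144] [-0.3099 -0.001  -0.1923] 329.1694346752809
rack [(array([279., 116.]), 0.61, array([ 0.5457, -0.3299,  0.0867]))]
shim1_center [(array([279., 168.]), 0.84, array([ 0.5362, -0.3867,  0.0653]))]
wedge_center []
wedge_head [(array([287.,  54.]), 0.73, array([ 0.559 , -0.2789,  0.1236])), (array([409., 123.]), 0.56, array([ 0.6901, -0.371 ,  0.0368]))]
jig []
fence_foot []
caul_foot [(array([282., 169.]), 0.71, array([ 0.5396, -0.3876,  0.0708]))]
```

View pics/c.png

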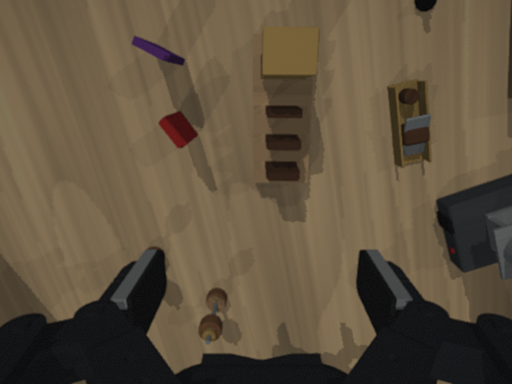

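The wrist view shows the wedge at (290,52) and the shims at (284,112), (283,142) and (282,171). The decoys and the plane are off to the sides. Next I'll check the wedge's slant direction and the gap geometry from the saved depth.

```bash
python3 - <<'E'
from h import *
np.set_printoptions(precision=1,suppress=True)
a=np.radians(-11.2)
def loc(X,o,a): 
    d=(X[:,:2]-o)*1000; return np.c_[d[:,0]*np.cos(a)+d[:,1]*np.sin(a),-d[:,0]*np.sin(a)+d[:,1]*np.cos(a),X[:,2]*1000]
p=dict(np.load('side.npz'));X=cloud(p).reshape(-1,3)
L=loc(X,np.array([.5591,-.2769]),a)
m=(abs(L[:,0])<22)&(abs(L[:,1]+13)<14)
for z in range(30,125,6):
    q=L[m&(abs(L[:,2]-z)<3)]; print(z,len(q),np.percentile(q[:,1],[5,25,50]) if len(q) else '',q[:,0].min() if len(q) else '',end=' | ')
print()
p=dict(np.load('top.npz'));C=cloud(p);X=C.reshape(-1,3)
for deg in (5.5,):
    L=loc(X,np.array([.590,.05]),np.radians(deg))
    for x in range(-60,61,10):
        m=(abs(L[:,0]-x)<5)&(abs(L[:,1])<50); q=L[m]; q=q[np.argsort(q[:,1])]
        f=q[(q[:,2]>60)]; 
        print(x,'fence y',f[f[:,1]<10][:,1].min(),f[f[:,1]<10][:,1].max(),'caul min',f[f[:,1]>10][:,1].min(),' slope pts',[(round(r[1]),round(r[2])) for r in q[(q[:,1]>-15)&(q[:,1]<30)&(q[:,2]<60)]][::4])
# board edges
b=(X[:,2]>.006)&(X[:,2]<.018)&(X[:,0]>.42)&(X[:,0]<.73)&(X[:,1]>-.05)&(X[:,1]<.3)
B=X[b]
for lo in (0,1):
    pts=[]
    for y in np.arange(-.02,.29,.01):
        q=B[abs(B[:,1]-y)<.005]; pts.append([y,q[:,0].min() if lo==0 else q[:,0].max()])
    pts=np.array(pts);k=np.polyfit(pts[:,0],pts[:,1],1); r=pts[:,1]-np.polyval(k,pts[:,0]); g=abs(r)<.006; k=np.polyfit(pts[g,0],pts[g,1],1); print('edge',k, np.degrees(np.arctan(-k[0])),g.sum())
E
cp pics/a.png pics/a2.png; python3 -c "
import cv2;i=cv2.imread('pics/a.png')[130:260,110:210];cv2.imwrite('pics/d.png',cv2.resize(i,None,fx=5,fy=5))"
```

```text
30 17 [-25.8 -22.1 -19.5] -21.78453757298213 | 36 10 [-25.2 -19.2 -18.4] -21.979144657213926 | 42 11 [-21.3 -20.1 -19.6] -19.88993872719629 | 48 16 [-21.  -19.1 -18. ] -19.589753773739712 | 54 22 [-20.8 -19.5 -18.4] -19.398665019556038 | 60 31 [-21.4 -20.4 -19.7] -19.39378049420769 | 66 31 [-20.5 -19.9 -19. ] -19.579473175591996 | 72 25 [-21.5 -20.4 -18.7] -19.591156634378365 | 78 34 [-22.3 -20.9 -19.8] -19.67487563662293 | 84 29 [-20.9 -20.3 -19.6] -19.461897755194485 | 90 34 [-20.1 -19.6 -18.9] -19.718009128245402 | 96 27 [-21.1 -19.9 -19. ] -19.886265520026654 | 102 29 [-21.  -19.9 -18.3] -19.866003628798218 | 108 32 [-21.6 -20.5 -19.2] -19.603159646680993 | 114 34 [-21.5 -19.8 -18.7] -19.376186406481192 | 120 68 [-20.1 -18.3 -14.2] -19.870360571008558 | Traceback (most recent call last):
  File "<stdin>", line 18, in <module>
    return umr_minimum(a, axis, None, out, keepdims, initial, where)
ValueError: zero-size array to reduction operation minimum which has no identity
```

View pics/d.png

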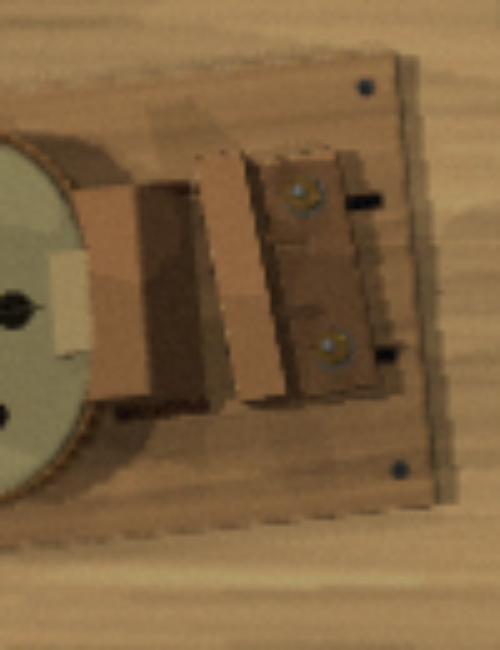

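The fence's face is yawed about 5° relative to the caul, which I'll confirm from close up. The wedge's flat face is on the rack's -y side (world -y), so its slant faces +y. I'll go down above the end shim.

Emit:
move_arm(moves="-4 10 30 0; -8 21 60 0; -8 21 90 0; -8 21 115 0; -8 21 120 0; -8 21 120 0; -8 21 120 0; -8 21 120 0; -8 21 120 0; -8 21 120 0")

```text
clock: 2.87
position: [0.5364, -0.3873, 0.1521]
tool_rot: [3.14, 0.001, 1.375]
force: [0.2, -0.0, -0.2]
grip_width: 0.0855
```

Run:
```python
from h import *
from scipy.cluster.hierarchy import fclusterdata
s=bot.observe();print(np.round(s['position'],4),s['tool_rot'],s['clock'])
p=bot.grab_frame('wrist');save(p,'e.png');X=cloud(p).reshape(-1,3)
m=(X[:,0]>.5)&(X[:,0]<.58)&(X[:,1]>-.41)&(X[:,1]<-.31)&(X[:,2]>.078)&(X[:,2]<.1)
S=X[m][::3]; print(len(S))
l=fclusterdata(S,0.01,'distance')
for i in set(l):
    P=S[l==i]; r=cv2.minAreaRect((P[:,:2]*1000).astype(np.float32)); print(len(P),P.mean(0).round(4),[np.round(v,1) for v in r])
```

```text
[ 0.5364 -0.3873  0.1521] [3.13999020e+00 7.94939955e-04 1.37458558e+00] 2.8667
752
251 [ 0.5513 -0.3285  0.0857] [array([ 551.3, -328.8]), array([ 7.9, 34. ]), np.float64(78.2)]
253 [ 0.5392 -0.3907  0.0852] [array([ 538.8, -391.6]), array([ 8.6, 34.2]), np.float64(78.3)]
248 [ 0.5457 -0.3596  0.0855] [array([ 545.8, -360.2]), array([ 8.1, 34.2]), np.float64(78.2)]
```

View pics/e.png

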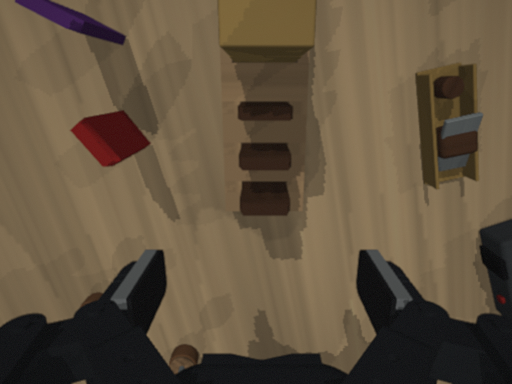

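The picture shows the end shim at (265,198), centred between the jaws. Its depth fit is (0.539, -0.391) and its top is at about 0.086. I'll descend with the jaws offset 6 mm toward +y.

Emit:
move_arm(moves="3 3 30 0; 3 3 60 0; 3 3 85 0; 3 3 97 0; 3 3 104 0; 3 3 104 0; 3 3 104 0; 3 3 104 0; 3 3 104 0; 3 3 104 0")

```text
clock: 3.75
position: [0.54, -0.3849, 0.0478]
tool_rot: [3.14, 0.001, 1.375]
force: [0.3, -0.4, -0.3]
grip_width: 0.0856
```

Emit:
move_arm(moves="0 0 0 0; 0 0 0 0; 0 0 0 0; 0 0 0 0; 0 0 0 0; 0 0 0 0; 0 0 0 0; 0 0 0 0; 0 0 0 0; 0 0 0 0", grip=0.2, grip_force=25)

```text
clock: 4.58
position: [0.5396, -0.3846, 0.0469]
tool_rot: [3.141, 0.0, 1.375]
force: [-1.4, 0.2, 4.4]
grip_width: 0.0351
```

Emit:
move_arm(moves="0 0 -30 0; 0 0 -70 0; 0 0 -110 0; 0 0 -145 0; 30 -2 -150 -0.05; 65 -4 -150 -0.1; 105 -6 -150 -0.15; 145 -8 -150 -0.2; 185 -10 -150 -0.25; 225 -12 -150 -0.3")

```text
clock: 5.42
position: [0.5714, -0.1597, 0.1967]
tool_rot: [-3.142, 0.0, 1.677]
force: [0.2, 0.7, 0.8]
grip_width: 0.0355
```

Emit:
move_arm(moves="38 5 0 0; 76 10 0 0; 114 15 0 0; 128 17 0 0; 128 17 0 0; 128 17 0 0; 128 17 0 0; 128 17 0 0; 128 17 0 0; 128 17 0 0")

```text
clock: 6.25
position: [0.5752, -0.0333, 0.1967]
tool_rot: [-3.141, 0.0, 1.673]
force: [0.8, -0.6, -0.3]
grip_width: 0.0354
```

```bash
cat > gap.py <<'E'
from h import *
import sys
np.set_printoptions(precision=2,suppress=True)
s=bot.observe();print(np.round(s['position'],4),np.round(s['tool_rot'],4),s['clock'],s['grip_width'])
p=bot.grab_frame('wrist');save(p,sys.argv[1]);C=cloud(p);X=C.reshape(-1,3)
np.save('gapcloud.npy',C)
def loc(X,o,a): 
    d=(X[:,:2]-o)*1000; return np.c_[d[:,0]*np.cos(a)+d[:,1]*np.sin(a),-d[:,0]*np.sin(a)+d[:,1]*np.cos(a),X[:,2]*1000]
for n in ['fence_foot','caul_foot','jig','shim1_center']:
    print(n,[(np.round(d['at']),round(d['conf'],2),np.round(atz(p,d['at'],.012),4),depthpt(p,d['at'])) for d in bot.pinpoint(p,n)[:3]])
L=loc(X,np.array([.590,.05]),np.radians(5.3))
F=[];K=[]
for x in range(-60,61,6):
    q=L[(abs(L[:,0]-x)<1.5)&(abs(L[:,1])<60)]
    t=q[(q[:,2]>61)&(q[:,2]<70)]; f=t[(t[:,1]<12)]; c=t[t[:,1]>14]
    if len(f)>3: F.append([x,f[:,1].max(),f[:,1].min()])
    if len(c)>3: K.append([x,c[:,1].min()])
F=np.array(F);K=np.array(K);print(F.T);print(K.T)
# slope plane of caul back
q=L[(abs(L[:,0])<45)&(L[:,1]>0)&(L[:,1]<40)&(L[:,2]>20)&(L[:,2]<62)]
print('slope pts',len(q))
for z in range(12,66,6):
    r=q[abs(q[:,2]-z)<2]
    if len(r): print(z,len(r),np.percentile(r[:,1],[5,50,95]))
E
python3 gap.py f.png
```

```text
[ 0.58 -0.03  0.2 ] [-3.14  0.    1.67] 6.25 0.035418021023399755
fence_foot [(array([293.,  88.]), 0.63, array([0.6 , 0.04, 0.01]), array([0.6 , 0.04, 0.01]))]
caul_foot [(array([290.,  68.]), 0.57, array([0.59, 0.06, 0.01]), array([0.59, 0.06, 0.01]))]
jig [(array([290.,  93.]), 0.66, array([0.6 , 0.04, 0.01]), array([0.59, 0.04, 0.07]))]
shim1_center [(array([261., 266.]), 0.96, array([ 0.59, -0.15,  0.01]), array([ 0.58, -0.04,  0.21])), (array([422., 234.]), 0.38, array([ 0.76, -0.09,  0.01]), array([ 0.77, -0.1 ,  0.  ])), (array([289.,  96.]), 0.23, array([0.6 , 0.03, 0.01]), array([0.59, 0.04, 0.07]))]
[[-54.   -48.   -42.   -36.   -30.   -24.   -18.   -12.    -6.     0.
    6.    12.    18.    24.    30.    36.    42.    48.    54.    60.  ]
 [-17.65 -17.05 -16.18 -15.97 -15.15 -14.32 -13.52 -12.67 -11.93 -11.1
  -10.31  -9.57  -9.42  -8.6   -7.8   -7.02  -6.22  -5.42  -4.65  -3.85]
 [-43.26 -43.25 -42.39 -41.65 -40.56 -39.78 -38.86 -38.71 -38.01 -37.13
  -36.29 -35.39 -34.42 -33.71 -33.75 -32.72 -31.96 -31.09 -30.22 -29.35]]
[[-48.   -42.   -36.   -30.   -24.   -18.   -12.    -6.     0.     6.
   12.    18.    24.    30.    36.    42.    48.    54.    60.  ]
 [ 24.13  24.16  24.71  24.89  25.08  24.99  25.05  25.17  25.19  25.24
   25.82  25.39  26.02  26.16  26.2   26.27  26.24  26.34  26.95]]
slope pts 2348
24 189 [12.33 13.34 14.55]
30 206 [13.85 15.27 16.61]
36 212 [15.87 17.2  18.5 ]
42 230 [17.86 19.29 20.5 ]
48 240 [19.75 21.15 22.29]
54 271 [22.1  23.25 24.59]
60 277 [23.81 25.11 26.31]
```

View pics/f.png

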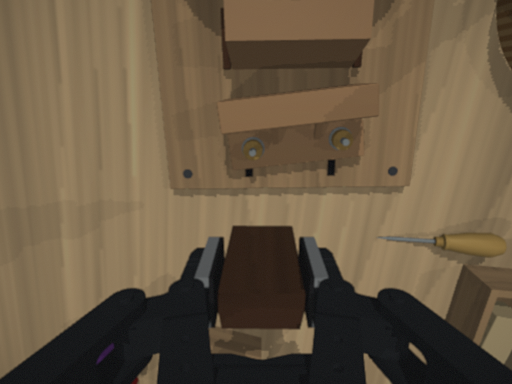

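The wrist view shows the shim held straight at (262,275). The fence strip runs from (220,118) to (378,98), visibly skewed about 6° against the caul edge, and the gap is free. With the fence skewed, the effective closed gap is about 21 mm, so one shim should be right. I'll measure the shim in the hand and compute the placing pose.

Run:
```python
import numpy as np,cv2
np.set_printoptions(precision=2,suppress=True)
X=np.load('gapcloud.npy').reshape(-1,3)
tcp=np.array([.5752,-.0333]);psi=1.673
tx=np.array([np.cos(psi),np.sin(psi)]);ty=np.array([np.sin(psi),-np.cos(psi)])
m=(X[:,2]>.226)&(X[:,2]<.246)&(np.hypot(*(X[:,:2]-tcp).T)<.03)
P=X[m];T=(P[:,:2]-tcp)@np.c_[tx,ty]*1000
for z in np.arange(.226,.246,.002):
    q=abs(P[:,2]-z)<.001
    if q.sum()>3: print(round(z,3),q.sum(),T[q].min(0),T[q].max(0))
q=P[:,2]>.2325; r=cv2.minAreaRect(T[q].astype(np.float32));print(r, np.median(P[q][:,2]))
# fence face line in world: top edge fit
a=np.radians(5.3);d=(X[:,:2]-[.59,.05])*1000
L=np.c_[d[:,0]*np.cos(a)+d[:,1]*np.sin(a),-d[:,0]*np.sin(a)+d[:,1]*np.cos(a),X[:,2]*1000]
print('fence top z',np.median(L[(abs(L[:,0])<40)&(L[:,1]>-30)&(L[:,1]<-16)][:,2]))
k=np.polyfit(np.arange(-48,61,6),[-17.05,-16.18,-15.97,-15.15,-14.32,-13.52,-12.67,-11.93,-11.1,-10.31,-9.57,-9.42,-8.6,-7.8,-7.02,-6.22,-5.42,-4.65,-3.85],1);print(k)
th=np.arctan(k[0])+a; x0=9.; f=np.array([x0,np.polyval(k,x0)])
Rm=np.array([[np.cos(a),-np.sin(a)],[np.sin(a),np.cos(a)]]); foot=np.array([590,50])+Rm@f
print('fence yaw',th,'psi',th+np.pi/2,'face pt world',foot,'normal',[-np.sin(th),np.cos(th)],'along',[np.cos(th),np.sin(th)])
```

```text
0.226 245 [-11.72 -28.42] [11.66 29.08]
0.228 490 [-11.71 -28.92] [11.43 29.11]
0.23 480 [-11.63 -29.07] [11.52 28.66]
0.232 529 [-11.89 -23.92] [11.99 25.01]
0.234 550 [-12.46 -23.91] [11.95 24.99]
0.236 2150 [-12.68 -26.7 ] [11.79 27.59]
0.238 289 [-11.04 -27.62] [12.33 27.5 ]
0.24 142 [ -7.45 -25.57] [12.97 27.  ]
0.242 166 [ -1.65 -26.84] [14.13 26.82]
0.244 205 [  5.96 -27.69] [14.14 27.85]
((0.8235836029052734, 0.022489547729492188), (26.9083309173584, 55.54433059692383), 0.30058637261390686) 0.2361745782769809
fence top z 67.63817436731811
[  0.12 -11.3 ]
fence yaw 0.21372100333073518 psi 1.7845173301256319 face pt world [599.9   40.67] normal [np.float64(-0.21209770458701438), np.float64(0.9772484656979102)] along [np.float64(0.9772484656979102), np.float64(0.21209770458701438)]
```

Run:
```python
import numpy as np
X=np.load('gapcloud.npy').reshape(-1,3)
tcp=np.array([.5752,-.0333]);psi=1.673
tx=np.array([np.cos(psi),np.sin(psi)]);ty=np.array([np.sin(psi),-np.cos(psi)])
T=(X[:,:2]-tcp)@np.c_[tx,ty]*1000
for lo in (-13,-5,4):
    m=(T[:,1]>lo)&(T[:,1]<lo+9)&(abs(T[:,0])<25)&(X[:,2]>.15)
    q=T[m,0];z=X[m,2]
    t=z>.2335; print(lo,'top',np.percentile(q[t],[1,5,50,95,99]).round(1),np.median(z[t]).round(4))
    for zz in (.23,.22,.21,.2,.19,.18): 
        s=abs(z-zz)<.003; print('  face',zz,s.sum(),np.median(q[s]).round(1) if s.any() else '')
```

```text
-13 top [-11.2  -9.6  10.3  17.2  17.6] 0.275
  face 0.23 236 -3.4
  face 0.22 175 -3.3
  face 0.21 144 -3.4
  face 0.2 120 -3.3
  face 0.19 101 -3.3
  face 0.18 82 -3.4
-5 top [-11.3 -10.   10.   11.4  11.8] 0.2739
  face 0.23 217 -3.4
  face 0.22 186 -3.4
  face 0.21 144 -3.5
  face 0.2 115 -3.4
  face 0.19 104 -3.4
  face 0.18 89 -3.3
4 top [-11.5 -10.2  10.   16.8  17.6] 0.2739
  face 0.23 229 -3.4
  face 0.22 175 -3.4
  face 0.21 143 -3.4
  face 0.2 120 -3.4
  face 0.19 104 -3.4
  face 0.18 84 -3.4
```

Emit:
move_arm(moves="25 9 0 -0.04; 50 18 0 -0.08; 75 27 20 -0.111; 84 31 40 -0.111; 84 31 60 -0.111; 84 31 70 -0.111; 84 31 70 -0.111; 84 31 70 -0.111; 84 31 70 -0.111; 84 31 70 -0.111")

```text
clock: 7.33
position: [0.5979, 0.0539, 0.128]
tool_rot: [3.14, 0.0, 1.785]
force: [0.5, -0.1, -0.3]
grip_width: 0.0351
```

Run:
```python
from h import *
np.set_printoptions(precision=2,suppress=True)
s=bot.observe();print(np.round(s['position'],4),np.round(s['tool_rot'],4))
p=bot.grab_frame('wrist');X=cloud(p).reshape(-1,3);save(p,'g.png')
tcp=np.array(s['position'][:2]);psi=s['tool_rot'][2]
tx=np.array([np.cos(psi),np.sin(psi)]);ty=np.array([np.sin(psi),-np.cos(psi)])
T=(X[:,:2]-tcp)@np.c_[tx,ty]*1000
for lo in (-60,-50,-40,40,50):
    m=(T[:,1]>lo)&(T[:,1]<lo+10)&(abs(T[:,0])<45)
    f=m&(X[:,2]>.06)&(X[:,2]<.075)&(T[:,0]<5); c=m&(X[:,2]>.061)&(X[:,2]<.075)&(T[:,0]>5)
    print(lo,'fence max',np.percentile(T[f,0],[97,100]) if f.any() else '', 'caul top min',np.percentile(T[c,0],[0,3]) if c.any() else '')
m=(abs(T[:,1])<10)&(abs(T[:,0])<20)&(X[:,2]<.155)&(X[:,2]>.06)
print('shim face',np.percentile(T[m,0],[5,50,95]))
```

```text
[0.6  0.05 0.13] [3.14 0.   1.78]
-60 fence max [-12.86 -12.33] caul top min [28.08 29.94]
-50 fence max [-12.89 -12.57] caul top min [27.59 29.35]
-40 fence max [-12.75 -12.35] caul top min [26.81 28.85]
40 fence max [-12.77 -12.59] caul top min [18.49 20.94]
50 fence max [-12.92 -12.47] caul top min [17.65 20.89]
shim face [-4.26 -3.48 -2.95]
```

View pics/g.png

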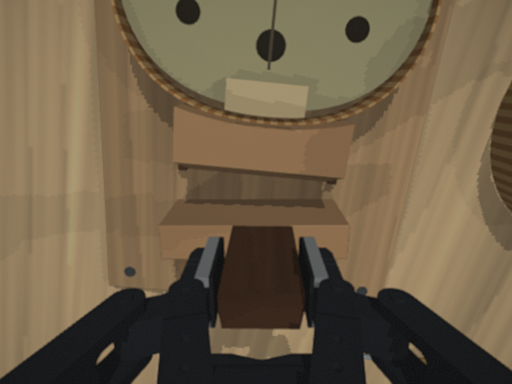

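The view shows the shim parallel to the fence. The fence face is at -12.7 mm in the tool frame against the shim's back at -11.5 mm, so there is 1.2 mm clearance. Descending.

Emit:
move_arm(moves="0 0 20 0; 0 0 40 0; 0 0 55 0; 0 0 65 0; 0 0 70 0; 0 0 73 0; 0 0 75 0; 0 0 75 0; 0 0 75 0; 0 0 75 0")

```text
clock: 8.22
position: [0.5977, 0.0543, 0.0524]
tool_rot: [3.141, 0.0, 1.786]
force: [0.1, 0.4, -0.6]
grip_width: 0.0357
```

Emit:
move_arm(moves="0 0 0.5 0; -0.5 0 1 0; -1 0 1.5 0; -1 0 1.5 0; -1 0 1.5 0; -1 0 1.5 0; -1 0 1.5 0; -1 0 1.5 0; -1 0 1.5 0; -1 0 1.5 0")

```text
clock: 9.05
position: [0.598, 0.0536, 0.0511]
tool_rot: [3.14, 0.0, 1.786]
force: [-1.6, 0.3, 11.0]
grip_width: 0.0357
```

Emit:
move_arm(moves="0 0 0 0; 0 0 0 0; 0 0 0 0; 0 0 0 0; 0 0 0 0; 0 0 0 0; 0 0 0 0; 0 0 0 0; 0 0 0 0; 0 0 0 0", grip=0.7)

```text
clock: 9.88
position: [0.5975, 0.0533, 0.0503]
tool_rot: [-3.142, -0.0, 1.786]
force: [-0.6, 0.6, 0.8]
grip_width: 0.0599
```

Emit:
move_arm(moves="0 0 -20 0; 0 0 -45 0; 0 0 -80 0; 0 0 -115 0; 0 0 -145 0; 0 0 -145 0; 0 0 -145 0; 0 0 -145 0; 0 0 -145 0; 0 0 -145 0")

```text
clock: 10.72
position: [0.597, 0.0533, 0.1942]
tool_rot: [-3.14, -0.0, 1.786]
force: [-0.1, -0.1, 0.6]
grip_width: 0.0601
```

```bash
cat > sh.py <<'E'
from h import *
import sys
np.set_printoptions(precision=2,suppress=True)
s=bot.observe();print(np.round(s['position'],4),np.round(s['tool_rot'],4))
p=bot.grab_frame('wrist');X=cloud(p).reshape(-1,3);save(p,sys.argv[1])
tcp=np.array([.5979,.0539]);psi=1.785
tx=np.array([np.cos(psi),np.sin(psi)]);ty=np.array([np.sin(psi),-np.cos(psi)])
T=(X[:,:2]-tcp)@np.c_[tx,ty]*1000
m=(abs(T[:,1])<30)&(abs(T[:,0])<25)&(X[:,2]>.078)&(X[:,2]<.1)
r=cv2.minAreaRect(T[m].astype(np.float32));print('shim top',r,m.sum(),np.median(X[m,2]),T[m].mean(0))
for lo in (-30,-18,-9,0,9,18,30):
    m=(T[:,1]>lo-4)&(T[:,1]<lo+4)&(abs(T[:,0])<45)
    f=m&(X[:,2]>.06)&(X[:,2]<.073)&(T[:,0]<-8)
    print(lo,'fence',np.percentile(T[f,0],[97,100]) if f.sum()>3 else '',end=' caul: ')
    for z in (25,35,45,55):
        c=m&(abs(X[:,2]*1000-z)<2)&(T[:,0]>0); print(z,np.median(T[c,0]) if c.any() else None,end=' ')
    print()
E
python3 sh.py i.png
```

```text
[0.6  0.05 0.19] [-3.14 -0.    1.79]
shim top ((-7.463832855224609, 1.6067276000976562), (8.511674880981445, 35.51643753051758), 0.20532813668251038) 601 0.09006160654453749 [-6.4   1.52]
-30 fence [-13.02 -12.75] caul: 25 14.447443817760087 35 17.191157518565547 45 21.207525500440948 55 23.810023131991237 
-18 fence [-13.02 -12.63] caul: 25 12.429902896067821 35 16.440161530028817 45 19.135495914985793 55 23.01362106757079 
-9 fence [-20.39 -19.76] caul: 25 11.973203312622982 35 15.29028070529166 45 18.344337873763465 55 21.969324784183996 
0 fence [-20.37 -20.01] caul: 25 11.629765402559208 35 14.560545490023994 45 17.359078121933162 55 21.324298642216615 
9 fence [-20.56 -20.05] caul: 25 10.678619188618079 35 13.51394362938095 45 16.2725694864438 55 20.18910719627512 
18 fence [-14.62 -12.82] caul: 25 9.676073894862725 35 12.645447361919212 45 15.441631735182707 55 19.697199404974786 
30 fence [-13.   -12.39] caul: 25 8.560719708925607 35 11.880511600959746 45 14.745557010198501 55 17.525650481112073
```

View pics/i.png

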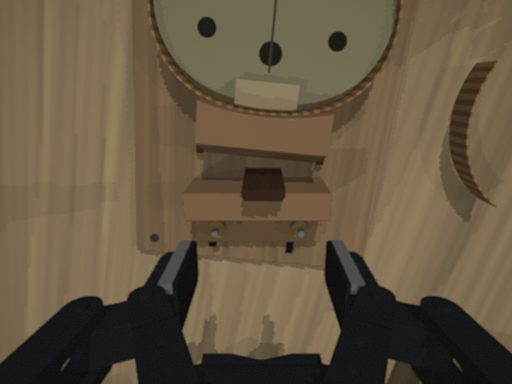

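The shim stands upright against the fence at (264,185), top z = 0.090, and the gap beside it is clear. The caul measurements confirm that one shim gives toe height of about 10 mm. Now to fetch the wedge.

Emit:
move_arm(moves="-38 -13 0 0.05; -76 -26 0 0.1; -114 -39 0 0.15; -152 -52 0 0.2; -190 -65 0 0.25; -228 -78 0 0.3; -266 -90 0 0.36; -300 -100 0 0.421; -315 -105 0 0.421; -315 -105 0 0.421", grip=1)

```text
clock: 11.6
position: [0.5606, -0.2815, 0.1943]
tool_rot: [-3.14, 0.002, 1.359]
force: [-0.2, -0.1, 0.2]
grip_width: 0.0854
```

Run:
```python
from h import *
s=bot.observe();print(np.round(s['position'],4),np.round(s['tool_rot'],4))
p=bot.grab_frame('wrist');X=cloud(p).reshape(-1,3)
m=(X[:,2]>.116)&(X[:,2]<.13)&(np.hypot(X[:,0]-.561,X[:,1]+.277)<.04)
P=X[m];print(m.sum(),np.median(P[:,2]),cv2.minAreaRect((P[:,:2]*1000).astype(np.float32)))
```

```text
[ 0.5606 -0.2815  0.1943] [-3.1403e+00  1.5000e-03  1.3590e+00]
3503 0.12351376825340948 ((562.279541015625, -276.7845458984375), (37.11542892456055, 45.94771957397461), 78.44937133789062)
```

Emit:
move_arm(moves="0 0 10 0; 0 0 20 0; 0 0 30 0; 0 0 30 0; 0 0 30 0; 0 0 30 0; 0 0 30 0; 0 0 30 0; 0 0 30 0; 0 0 30 0")

```text
clock: 12.48
position: [0.5622, -0.2769, 0.1655]
tool_rot: [3.141, 0.0, 1.365]
force: [-0.1, -1.0, 0.3]
grip_width: 0.085
```

Centred on the wedge, so I'll go down and grip.

Emit:
move_arm(moves="0 0 25 0; 0 0 50 0; 0 0 70 0; 0 0 79 0; 0 0 81 0; 0 0 81 0; 0 0 81 0; 0 0 81 0; 0 0 81 0; 0 0 81 0")

```text
clock: 13.32
position: [0.5625, -0.277, 0.0851]
tool_rot: [3.141, 0.0, 1.365]
force: [0.5, 0.6, -0.6]
grip_width: 0.0857
```

Emit:
move_arm(moves="0 0 0 0; 0 0 0 0; 0 0 0 0; 0 0 0 0; 0 0 0 0; 0 0 0 0; 0 0 0 0; 0 0 0 0; 0 0 0 0; 0 0 0 0", grip=0.3, grip_force=50)

```text
clock: 14.15
position: [0.5622, -0.2769, 0.0845]
tool_rot: [3.141, 0.0, 1.365]
force: [-1.7, 0.3, 5.7]
grip_width: 0.0455
```

Emit:
move_arm(moves="0 0 -20 0; 0 0 -50 0; 0 0 -85 0; 0 0 -115 0; 0 0 -120 0; 0 0 -120 0; 0 0 -120 0; 0 0 -120 0; 0 0 -120 0; 0 0 -120 0")

```text
clock: 14.98
position: [0.5617, -0.2766, 0.2031]
tool_rot: [-3.14, -0.0, 1.365]
force: [-0.2, 0.7, -0.8]
grip_width: 0.0454
```

Emit:
move_arm(moves="36 -4 0 -0.04; 72 -8 0 -0.08; 108 -12 0 -0.13; 144 -16 0 -0.18; 180 -20 0 -0.23; 216 -24 0 -0.28; 252 -28 0 -0.33; 288 -33 0 -0.38; 320 -37 0 -0.42; 346 -40 0 -0.42")

```text
clock: 15.82
position: [0.5934, 0.073, 0.2038]
tool_rot: [-3.141, -0.001, 1.789]
force: [0.8, -0.6, -1.2]
grip_width: 0.0456
```

Emit:
move_arm(moves="0 0 0 0; 0 0 0 0; 0 0 0 0; 0 0 0 0; 0 0 0 0; 0 0 0 0; 0 0 0 0; 0 0 0 0; 0 0 0 0; 0 0 0 0")

```text
clock: 16.65
position: [0.5938, 0.07, 0.2043]
tool_rot: [3.142, -0.0, 1.785]
force: [-0.2, -0.1, -1.9]
grip_width: 0.0454
```

Run:
```python
from h import *
np.set_printoptions(precision=2,suppress=True)
s=bot.observe();print(np.round(s['position'],4),np.round(s['tool_rot'],4))
p=bot.grab_frame('wrist');save(p,'j.png');X=cloud(p).reshape(-1,3)
tx=np.array([np.cos(1.785),np.sin(1.785)]);ty=np.array([np.sin(1.785),-np.cos(1.785)]);M=np.c_[tx,ty]
T=(X[:,:2]-[.5979,.0539])@M*1000
t=(np.array(s['position'][:2])-[.5979,.0539])@M*1000;print('tcp T',t)
for z in (.13,.14,.15,.16,.17,.18,.19,.2,.21,.22,.23):
    m=(abs(X[:,2]-z)<.003)&(abs(T[:,1]-t[1])<15)&(abs(T[:,0]-t[0])<30); print(z,m.sum(),np.median(T[m,0])-t[0] if m.any() else '')
for lo in (-20,-12,12,20): # yaw check
    m=(X[:,2]>.2)&(X[:,2]<.235)&(abs(T[:,1]-t[1]-lo)<3)&(abs(T[:,0]-t[0])<30); print(lo,m.sum(),np.median(T[m,0])-t[0] if m.any() else '')
for z in (.087,):
    m=(abs(T[:,1])<17)&(abs(T[:,0])<20)&(X[:,2]>.083)&(X[:,2]<.095);print('shim',m.sum(),np.percentile(T[m,0],[2,50,98]) if m.any() else '')
```

```text
[0.59 0.07 0.2 ] [ 3.14 -0.    1.78]
tcp T [16.58 -0.6 ]
0.13 0 
0.14 6 0.5997759868992141
0.15 10 2.4646993068615792
0.16 15 7.38493741730759
0.17 2 9.311351253776515
0.18 54 13.336744550498139
0.19 100 17.23337153699398
0.2 285 17.521173333246697
0.21 346 17.552579197437677
0.22 430 17.653245423242478
0.23 522 17.730235577270815
-20 400 17.56226961550558
-12 486 17.602404427611727
12 480 17.657090571043593
20 467 17.645312064513487
shim 40 [-4.07 -3.74 -3.23]
```

View pics/j.png

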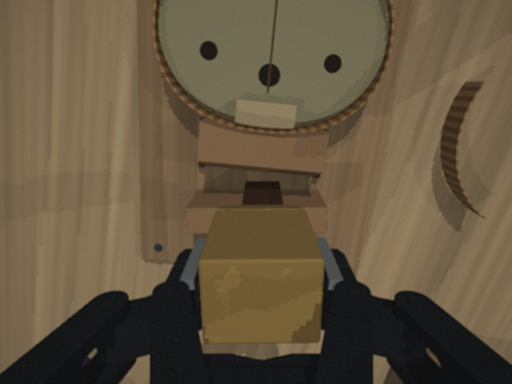

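The wedge is upright and parallel. Its flat face is about 0.9 mm in front of the shim, so I'll add 1.5 mm of clearance and lower it into the gap.

Emit:
move_arm(moves="1.5 0 10 0; 1.5 0 25 0; 1.5 0 40 0; 1.5 0 52 0; 1.5 0 60 0; 1.5 0 66 0; 1.5 0 71 0; 1.5 0 75 0; 1.5 0 78 0; 1.5 0 80 0")

```text
clock: 17.53
position: [0.5936, 0.0716, 0.1242]
tool_rot: [3.141, -0.0, 1.785]
force: [-0.5, 0.7, -2.0]
grip_width: 0.0457
```

Emit:
move_arm(moves="0 0 1 0; 0 0 2 0; 0 0 3 0; 0 0 4 0; 0 0 5 0; 0 0 6 0; 0 0 7 0; 0 0 8 0; 0 0 8 0; 0 0 8 0")

```text
clock: 18.37
position: [0.5935, 0.0714, 0.1162]
tool_rot: [-3.142, 0.0, 1.785]
force: [0.5, -1.2, -1.9]
grip_width: 0.0452
```

Emit:
move_arm(moves="-0.3 0 1 0; -0.6 0 2 0; -0.9 0 3 0; -1.2 0 4 0; -1.5 0 5 0; -1.8 0 6 0; -2 0 6 0; -2 0 6 0; -2 0 6 0; -2 0 6 0")

```text
clock: 19.2
position: [0.5938, 0.0696, 0.1103]
tool_rot: [-3.141, -0.0, 1.785]
force: [-0.5, -0.8, -1.0]
grip_width: 0.0453
```

Emit:
move_arm(moves="0 0 1 0; 0 0 2 0; 0 0 3 0; 0 0 4 0; 0 0 5 0; 0 0 6 0; 0 0 6 0; 0 0 6 0; 0 0 6 0; 0 0 6 0")

```text
clock: 20.03
position: [0.5939, 0.0695, 0.1042]
tool_rot: [-3.141, 0.0, 1.785]
force: [1.4, -4.0, -2.2]
grip_width: 0.0456
```

Emit:
move_arm(moves="-0.2 0 0.5 0; -0.4 0 1 0; -0.6 0 1.5 0; -0.8 0 2 0; -1 0 2.5 0; -1 0 3 0; -1 0 3 0; -1 0 3 0; -1 0 3 0; -1 0 3 0")

```text
clock: 20.87
position: [0.5941, 0.0685, 0.1013]
tool_rot: [-3.142, 0.0, 1.785]
force: [0.7, -2.7, 0.3]
grip_width: 0.0451
```

```bash
python3 sh.py k.png | tail -8
```

```text
shim top ((0.0, 0.0), (0.0, 0.0), 0.0) 0 nan [nan nan]
-30 fence  caul: 25 None 35 None 45 None 55 None 
-18 fence  caul: 25 None 35 13.885026165002483 45 None 55 20.993272655301652 
-9 fence  caul: 25 None 35 14.334379259962258 45 None 55 21.34374498816532 
0 fence  caul: 25 None 35 14.58348811125119 45 None 55 21.648577524340773 
9 fence  caul: 25 None 35 None 45 None 55 None 
18 fence  caul: 25 None 35 None 45 None 55 None 
30 fence  caul: 25 None 35 None 45 None 55 None
  return _methods._mean(a, axis=axis, dtype=dtype,
  ret = ret.dtype.type(ret / rcount)
sh.py:10: RuntimeWarning: Mean of empty slice.
  r=cv2.minAreaRect(T[m].astype(np.float32));print('shim top',r,m.sum(),np.median(X[m,2]),T[m].mean(0))
  ret = um.true_divide(
```

Emit:
move_arm(moves="0 0 0.3 0; 0 0 0.6 0; 0 0 0.9 0; 0 0 1.2 0; 0 0 1.5 0; 0 0 1.8 0; 0 0 2 0; 0 0 2 0; 0 0 2 0; 0 0 2 0")

```text
clock: 21.75
position: [0.5943, 0.0684, 0.0996]
tool_rot: [3.141, 0.0, 1.784]
force: [-0.2, -5.7, 7.9]
grip_width: 0.0455
```

Emit:
move_arm(moves="0 0 0.2 0; 0 0 0.4 0; 0 0 0.6 0; 0 0 0.8 0; 0 0 1 0; 0 0 1.2 0; 0 0 1.4 0; 0 0 1.5 0; 0 0 1.5 0; 0 0 1.5 0")

```text
clock: 22.58
position: [0.5945, 0.0684, 0.0986]
tool_rot: [3.141, 0.0, 1.784]
force: [-2.4, -6.9, 17.0]
grip_width: 0.0453
```

Emit:
move_arm(moves="-0.3 0 0 0; -0.6 0 0 0; -0.6 0 0 0; -0.6 0 0 0; -0.6 0 0 0; -0.6 0 0 0; -0.6 0 0 0; -0.6 0 0 0; -0.6 0 0 0; -0.6 0 0 0")

```text
clock: 23.42
position: [0.5946, 0.0682, 0.0986]
tool_rot: [3.141, -0.0, 1.784]
force: [-3.9, -4.0, 16.3]
grip_width: 0.0454
```

Run:
```python
from h import *
np.set_printoptions(precision=2,suppress=True)
s=bot.observe();print(np.round(s['position'],4),s['force'],s['tool_rot'])
# caul edges via wrist now: caul mould-side and back edge at top, T frame, vs saved gapcloud (pre)
p=bot.grab_frame('wrist');save(p,'l.png');now=cloud(p).reshape(-1,3); pre=np.load('gapcloud.npy').reshape(-1,3)
a=np.radians(6.4);M=np.array([[np.cos(a),-np.sin(a)],[np.sin(a),np.cos(a)]])
for n,X in (('pre',pre),('now',now)):
    T=(X[:,:2]-[.590,.05])@M*1000
    for x in (-45,-38,-30,30,38,45):
        m=(abs(T[:,0]-x)<4)&(T[:,1]>5)&(T[:,1]<60); c=m&(X[:,2]>.0625)&(X[:,2]<.071)
        sl=[]
        for z in (30,40,50,58):
            q=m&(abs(X[:,2]*1000-z)<2.5)&(T[:,1]<35); sl.append(np.median(T[q,1]-(X[q,2]*1000-z)/3).round(1) if q.sum()>3 else None)
        print(n,x,c.sum(),np.percentile(T[c,1],[1,4,50]) if c.any() else '',sl)
# top camera
q=bot.grab_frame('top');old=np.load('top.npz');
g=lambda f,b: cv2.cvtColor(f,cv2.COLOR_RGB2GRAY)[b[1]:b[3],b[0]:b[2]].astype(np.float32)
for n,b in (('caul top strip',(126,164,142,212)),('mould',(40,160,120,225)),('board',(170,215,198,232))):
    print(n,cv2.phaseCorrelate(g(old['frame'],b),g(q['frame'],b),cv2.createHanningWindow((b[2]-b[0],b[3]-b[1]),cv2.CV_32F)))
```

```text
[0.59 0.07 0.1 ] [-3.95 -3.98 16.3 ] [ 3.14 -0.    1.78]
pre -45 469 [26.17 26.81 40.64] [np.float64(15.2), np.float64(18.4), np.float64(21.7), np.float64(24.4)]
pre -38 473 [26.06 26.73 40.48] [np.float64(15.1), np.float64(18.5), np.float64(21.8), np.float64(24.4)]
pre -30 462 [26.01 26.74 40.63] [np.float64(15.2), np.float64(18.4), np.float64(21.8), np.float64(24.4)]
pre 30 459 [26.12 27.14 40.01] [np.float64(15.4), np.float64(18.5), np.float64(22.0), np.float64(24.6)]
pre 38 455 [26.08 27.05 40.34] [np.float64(15.3), np.float64(18.5), np.float64(22.0), np.float64(24.6)]
pre 45 449 [26.38 27.   40.25] [np.float64(15.3), np.float64(18.6), np.float64(22.0), np.float64(24.5)]
now -45 759 [31.32 32.14 46.04] [None, None, None, None]
now -38 754 [31.3  32.09 45.97] [None, None, None, None]
now -30 753 [31.34 32.36 46.09] [None, None, None, None]
now 30 734 [31.35 32.42 46.22] [None, None, None, None]
now 38 720 [31.51 32.39 46.35] [None, None, None, None]
now 45 717 [31.59 32.65 46.12] [None, None, None, None]
caul top strip ((-3.1184846359116243, 0.09899030169442113), 0.4159815479069948)
mould ((-35.85475414218381, 9.533356064209695), 0.053001229796144696)
board ((-0.06893914890754438, -0.02368197737196276), 1.0525945870964615)
```

View pics/l.png

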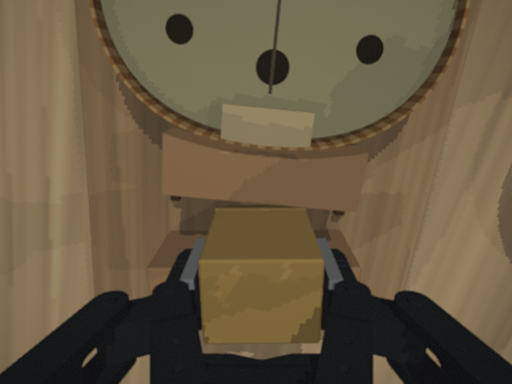

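Emit:
move_arm(moves="-0.3 0 0 0; -0.3 0 0 0; -0.3 0 0 0; -0.3 0 0 0; -0.3 0 0 0; -0.3 0 0 0; -0.3 0 0 0; -0.3 0 0 0; -0.3 0 0 0; -0.3 0 0 0")

```text
clock: 24.35
position: [0.5946, 0.0682, 0.0986]
tool_rot: [3.141, -0.0, 1.785]
force: [-3.3, -3.0, 15.9]
grip_width: 0.0452
```

Run:
```python
from h import *
np.set_printoptions(precision=2,suppress=True)
s=bot.observe();print(np.round(s['position'],4),s['force'],np.abs(s['qd']).max())
q=bot.grab_frame('side')
print('side shim',[(np.round(d['at']),round(d['conf'],2)) for d in bot.pinpoint(q,'shim1_center')[:3]])
save(q,'m.png',(120,70,300,280),3)
old=dict(np.load('side.npz'));a=np.radians(6.4);M=np.array([[np.cos(a),-np.sin(a)],[np.sin(a),np.cos(a)]])
for n,p in (('pre',old),('now',q)):
    X=cloud(p).reshape(-1,3);T=(X[:,:2]-[.590,.05])@M*1000
    m=(T[:,0]>-50)&(T[:,0]<-30)&(X[:,2]>.02)&(X[:,2]<.064)&(T[:,1]>5)&(T[:,1]<40)
    v=T[m,1]-(X[m,2]*1000-40)/3; v=v[(v>10)&(v<30)]; t=(T[:,0]>-50)&(T[:,0]<-30)&(X[:,2]>.062)&(X[:,2]<.07)&(T[:,1]>20)&(T[:,1]<80)
    print(n,len(v),np.percentile(v,[25,50,75]) if len(v) else '',t.sum(),np.percentile(T[t,1],[2,50,98]))
```

```text
[0.59 0.07 0.1 ] [-3.3  -3.04 15.88] 0.0015261468622981154
side shim [(array([222., 149.]), 0.4)]
pre 75 [16.4  18.7  21.17] 54 [22.88 37.43 59.21]
now 77 [19.25 21.91 23.4 ] 54 [26.41 41.87 63.8 ]
```

View pics/m.png

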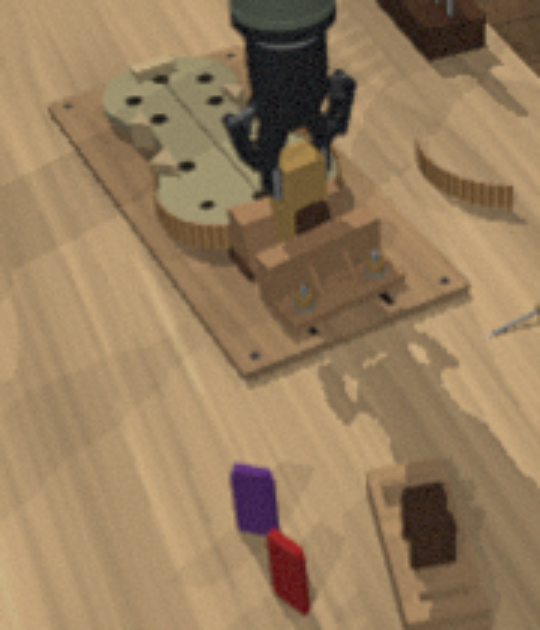

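The side view shows the wedge held in the gap at about (305,185) and the shim upright behind the fence at (312,217). The other two shims are still in the rack, and nothing else has moved. The same camera puts the caul shift at 3–4 mm, so the rib is closed on its stop. Handing in.

```bash
python3 -c "
from workcell import bot
print(bot.job_done()); print(bot.observe()['force'])"
```

```text
the job is handed in; nothing more can be done
None
the job is handed in; nothing more can be done
```

I handed the job in at about 24.5 s with the rib clamped. One walnut shim stands upright against the fence and the boxwood wedge is pushed down beside it, slant to the caul and still gripped. The handover reports no verdict.

**Last checks:**
- **Wedge:** its toe is about 10 mm above the board, so about 45 mm of it is in the gap. It is upright and at rest, and the arm feels about 16 N upward (about 18 N counting the wedge's weight). That is a little over the suggested 8–15 N. I couldn't measure the force on the caul itself; I estimated about 20 N, against the 50 N limit.
- **Rib:** comparing the side camera before and after, the caul moved about 3 to 4 mm, so it should be on its stop. The sharp rise in force over the last 2 mm of push also points to this.
- **Everything else:** the other two shims are still in the rack, and the last side view shows nothing else displaced.

**Checks that disagreed:**
- **Fence angle:** it is skewed about 6° to the caul, although the description says its face looks along the jig's y. I aligned the shim and wedge to the fence, so the wedge probably touches the caul mostly along one edge.
- **Caul movement:** the wrist camera suggested about 5 mm, more than the 3 mm of travel, probably because the before and after views were taken from different poses. An image comparison from the top camera was inconclusive.
- **Force on the fence:** the sideways force on the gripper was still about 3 N toward the fence. I inferred the shim's force on the fence from the force balance rather than measuring it.

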